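# Open the squeeze-tab safety cap in the service van

### The job

Open the jar that has the squeeze-tab safety cap: squeeze both side tabs in, keep them squeezed while you turn the cap anticlockwise until it comes free of the neck, and lift it off. Stand the cap the right way up on the floor of the empty blue bin (set it down, do not drop it) and let go of it. Leave the wrench and the tape roll where they are.

Things in the scene. Friction and masses are not known exactly. Their poses are not given: they have to be found in the camera images.
- jar: The jar to open: square white container (104 x 104 mm, rounded edges) bolted down in a galvanised clamp with a 140 x 140 mm foot plate; it cannot move. Origin at the centre of its underside, on the deck; z is the neck's axis. From its shoulder, 136 mm up, rises a neck 32 mm across and 38 mm high, with two lugs on the outside that hold the cap down.
- jar_shoulder (a point): Point on the jar's axis at the shoulder, a round flat of 41 mm radius. On it four catch blocks stand 12 mm high at radius 27.5 to 35 mm, one each side of each tab's foot: keep fingertips at least 14 mm above the shoulder to pass over them while turning. With the cap closed, its tabs lie on this frame's +y and -y sides.
- cap_mid (a point): Grey safety cap, 49 mm across its knurled skirt, 42 mm high; this point is on its axis half-way up, z up. On its +y and -y sides are the tabs: ribbed plates 18 mm wide, hinged 37.5 mm above the cap's underside, flaring out downwards: 60 mm across the pair at 14 mm above the underside, 65 mm at the feet, just off its underside. Fully squeezed they stand upright and flat, 50 mm across the pair.
- cap: The same cap, origin at the centre of its underside, 2 mm above the shoulder when closed. The tabs' feet then stand between the catch blocks and it cannot turn (a few degrees of play). With both tabs squeezed it turns anticlockwise seen from above, without rising; from 60 to 110 degrees it is free to lift straight up, 25 mm to pass the lugs and 38 mm to clear the neck. About 70 g.
- tab_a (a joint): Tab on the cap's +y side: angle, 0 at rest (flared out), 0.20 rad fully squeezed in. It clears the catch blocks from about 0.15 on. It springs back; about 4 N at the middle of the tab begins to move it and 11 N squeezes it fully.
- tab_b (a joint): Tab on the cap's -y side, the same.
- bin_floor (a point): The empty blue stock bin, fixed on the deck: outside 200 mm (its x) by 150 mm (its y), walls 4 mm thick, back (+x) and sides 70 mm high, the front (-x) end lowered to 34 mm over the first 56 mm. This point is the centre of its inner floor, 5 mm above the deck.
- bin_full: Bystander: an equal blue bin, full of pipe fittings, fixed. Origin at the centre of its underside.
- plain_jar: Bystander: an equal clamped jar with a plain round screw cap without tabs, top 170 mm above the deck. Origin at the centre of its underside.
- wrench: Bystander: a loose open-ended steel wrench 200 mm long lying flat on the deck along its x.
- tape_roll: Bystander: a loose grey roll of tape lying flat, 100 mm across, 48 mm high. Origin at the centre of its underside.
Mind the look-alikes: they are no part of the job. There is more than one size of the cap; the job needs the larger.

How it is judged:
By the outcome, as a careful person would: the job done as asked, in the order asked, and still so for the second after the job is handed in, with the robot touching nothing.
It also fails if it takes over 54 s, if anything falls off the work surface, if the arm or the gripper's body presses on something with over 40 N, if the wrist force passes 120 N, or if a joint passes its speed limit or range.

### The arm

A 6-joint arm with a two-finger parallel gripper is mounted at the origin on the work surface. World frame = base frame: x ahead of the robot, y to its left, z up, the work surface at z = 0. Lengths are in m, angles in rad, forces in N, time in s.
With the tool pointing down it reaches from about 0.35 to 0.775 m from the base axis. Payload 5.5 kg.
Tool frame: the origin (TCP) lies at the very end of the fingers, on their centre line; the grasp point (between the pads) lies hold_point_z behind it (hold_point_z is the distance from the TCP to the grasp point, in m); x points along the fingers, y is the direction in which the jaws open and shut, and the axes are right-handed (so a half turn about x gives the same grasp; the last joint's range is limited). The gripper opens to 85 mm and grips with 20 to 120 N. Pads are 22 mm wide; open, the fingers measure 114 mm over their backs; the gripper's body (76 mm by 85 mm) begins 54 mm behind the grasp point. The pads swing forward as they close: fully open they stand 13 mm farther back than shut.
Start: joints at [-1.446, 0.313, 0.046, 1.304, 0, 1.431], TCP at [0.15, -0.555, 0.231] pointing down, gripper open.
Joint ranges: [-2.76, 2.76], [-0.86, 1.69], [-1.03, 1.26], [-2.2, 2.34], [-1.47, 1.5], [-3.14, 3.14]. Speed limits (rad/s): [2.57, 2.57, 3.14, 3.14, 3.14, 3.14].

### API

Orientations are given as a unit quaternion [w, x, y, z].
In Python, from workcell import * gives the robot as it stands. The module is installed in compiled form; this text tells all that it offers.
- The arm moves only by the tool step_arm, never from a script. Its argument "targets" is a list of rows, each a list of 3 entries, a list of its own where there are three numbers: the turn, a rotation vector about the tool's x, y, z in degrees, then the shift along the tool's x, y, z in cm, then the finger opening in cm, from 0 to 8.54. A call has exactly 10 rows; each row shifts and turns the commanded pose from where the row before left it, along the tool's axes as they then stand; what a row does not reach is not made up. A row lasts 1/10 s, in which the tool goes at most 50 mm and 8.59 degrees, less where a joint would pass 70% of its speed; a pose out of reach is approached as far as the arm can. A call with a gripper value outside its range is refused whole. The fingers move at their own pace and stop on an object; "force" is the grip in N (left out, the last holds). Time passes only in rows, so rows that do not move let the fingers close, or fill a call up. It gives the time, the measured TCP pose, the force and the opening at its end, in the units of the state.
- get_state(): the state, without advancing time (a new reading comes with each control period).
- read_camera(name): name is "scene" or "top"; returns the picture (384x512x3 uint8, red, green, blue); there is no depth.
- camera_model(name): a dict with "fx", "fy", "cx", "cy" (pixels), "xyz" and "rotation" of the camera in the world. Camera axes: x right, y down, z forward; pixel columns grow to the right and rows downward; lengths in m; the calibration is good to about 2 mm. A picture is of the moment at which its call begins. camera_model takes no time and is no camera call.
- hand_in(): hands the job in, once; it reports no verdict.
Trained networks look in the newest picture that a camera, given by its name, has taken for a name from the list of things; names that differ only in an ending like _2 or _b are one class to them, and where a whole thing is asked for, a point or a joint stands for the part that bears it (a point fixed in the world has none). Each returns a list of dicts, best first, with "p" (0 to 1); they miss things now and then, are a little off and sometimes report something else, mostly with a low value. They report only what shows in the picture. A call takes as long as a camera call. They do not tell look-alikes from the thing itself.
- find_in(camera, label): "extent" ([left, top, width, height] in pixels, round what is visible of it).
- silhouettes(camera, label): "mask" (384x512 bool, what is visible of it) and "extent" ([left, top, width, height] in pixels, round what is visible of it).
The state is a dict: "clock": time; "joint_pos": joint angles; "qvel": joint speeds; "tau": joint torques, N m; "tcp_pos": TCP position; "orientation": TCP orientation; "wrist_force": force on the tool from outside, world axes, zero at the start; "ft_torque": the same for the moment, N m; "finger_gap": finger opening in m.
Only numpy, scipy, OpenCV 4.12 (cv2) and the standard library are available. Lean on these libraries where they do the work, as an engineer would, in place of code of your own. Each camera call takes 0.05 s, during which the arm holds its last target.

## Working session

There is one attempt and no reset: what is moved stays moved. The work goes in short steps, Python scripts to look and compute and a tool call to move; the robot and the scene stay as the last step left them, time stands still between calls to the robot, and variables do not carry over. Pictures are saved under pics/ and viewed, and the job is handed in when it is done.

Besides the shell and the picture viewer there is one more tool, called as name([rows], argument=value, ...), one row to a line, values as JSON. step_arm: Moves the arm, as the interface text tells. Its arguments: {"type":"object","properties":{"targets":{"type":"array","items":{"type":"array"}},"force":{"type":"number"}},"required":["targets"]}

```bash
mkdir -p pics; ls; python3 - <<'E'
from workcell import *
import cv2
s=get_state(); print(s)
for c in ("scene","top"):
    im=read_camera(c); cv2.imwrite(f"pics/{c}0.png",cv2.resize(im[:,:,::-1],(800,600),interpolation=cv2.INTER_CUBIC)); print(camera_model(c))
try: print(hold_point_z)
except Exception as e: print(e)
E
```

```text
pics
{'clock': 0.0, 'joint_pos': array([-1.44562381e+00,  3.14035534e-01,  4.49767695e-02,  1.30359994e+00,
       -1.67770648e-05,  1.43120373e+00]), 'qvel': array([ 2.91359767e-04, -2.24898484e-05, -1.31059591e-03,  4.68143985e-04,
       -4.21467013e-04, -4.75523087e-04]), 'tau': array([-1.84236796e-04, -4.80626678e+01,  2.98533297e+01,  1.93280890e-02,
       -1.99871665e-04,  1.03409889e-06]), 'tcp_pos': array([ 0.15039273, -0.55445241,  0.23038798]), 'orientation': array([-0.09267692, -0.70091826, -0.09399387,  0.70092063]), 'wrist_force': array([ 0.94134111,  0.62861488, -0.79926177]), 'ft_torque': array([ 0.01881757, -0.01465423,  0.03666071]), 'finger_gap': 0.08557077257762613}
{'fx': 432.05128690656835, 'fy': 432.05128690656835, 'cx': 257.743102351295, 'cy': 187.22072615706907, 'xyz': array([0.92206358, 0.7499364 , 0.98069332]), 'rotation': array([-0.09250949,  0.20824712,  0.90504473, -0.35912278])}
{'fx': 368.638850146802, 'fy': 368.638850146802, 'cx': 256.7912831315966, 'cy': 192.37480314220446, 'xyz': array([ 0.39574797, -0.01247247,  1.00318528]), 'rotation': array([-0.05902027,  0.70901795, -0.70091686,  0.0502564 ])}
0.0187
```

View pics/scene0.png

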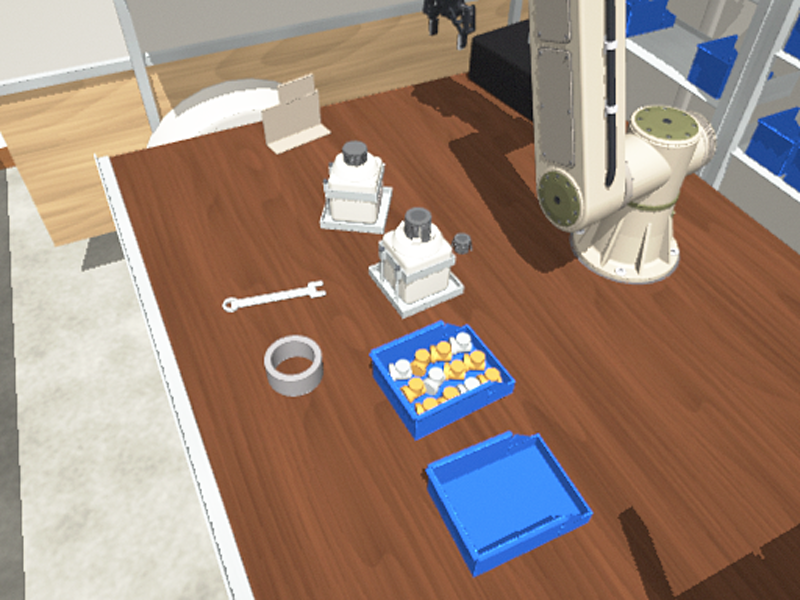

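View pics/top0.png

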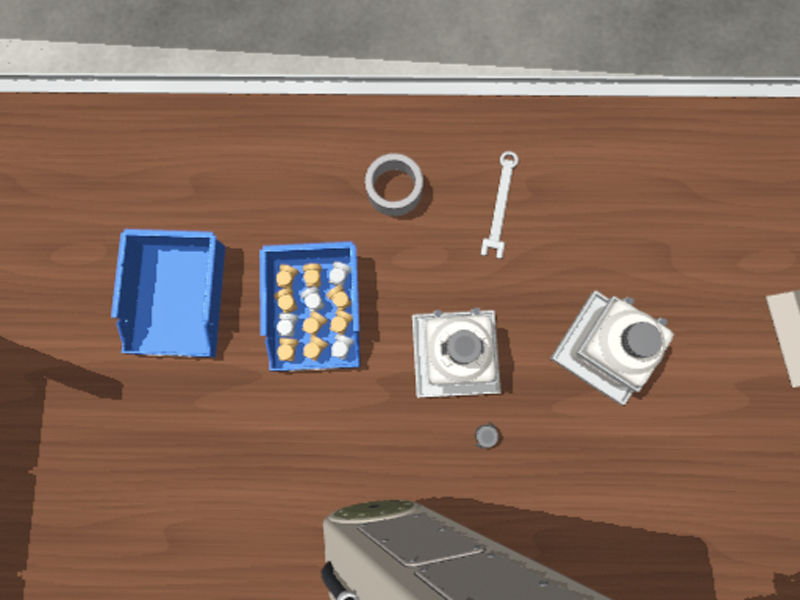

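In the scene view, the jars' caps are at (418,222) and (355,152). In the top view they are at (462,348) and (642,340), with a small loose cap at (487,436). The bins are at (167,293), empty, and (310,307), full. The jar at top (462,348) seems to show tabs left and right, so I'll enlarge it to check and run the detectors.

```bash
python3 - <<'E'
from workcell import *
import cv2,numpy as np
T=read_camera("top"); S=read_camera("scene")
def crop(im,x,y,w,h): return cv2.resize(im[y:y+h,x:x+w,::-1],(400,300),interpolation=cv2.INTER_CUBIC)
a=np.vstack([np.hstack([crop(T,256,192,80,60),crop(T,365,188,80,60)]),np.hstack([crop(S,228,122,80,60),crop(S,190,80,80,60)])])
cv2.imwrite("pics/crops.png",a)
for l in ("cap","cap_mid","jar","bin_floor","tab_a","plain_jar"):
  for c in ("top","scene"):
    print(l,c,[(round(d["p"],2),np.round(d["extent"],1).tolist()) for d in find_in(c,l)][:5])
E
```

```text
cap top [(0.97, [282.7, 211.4, 25.7, 23.4]), (0.5, [302.6, 267.8, 16.8, 17.3]), (0.21, [305.1, 100.4, 24.0, 67.5])]
cap scene [(0.71, [255.9, 135.2, 22.9, 18.1]), (0.64, [236.7, 142.9, 59.7, 59.7])]
cap_mid top [(0.59, [234.7, 100.5, 33.0, 33.4]), (0.55, [282.7, 207.6, 25.7, 25.8]), (0.53, [304.6, 272.0, 11.7, 14.6])]
cap_mid scene [(0.58, [259.8, 133.7, 17.3, 20.6]), (0.42, [290.5, 149.0, 12.6, 15.6])]
jar top [(0.66, [265.2, 197.4, 55.3, 58.5])]
jar scene [(0.98, [237.4, 142.9, 59.2, 61.0])]
bin_floor top [(0.89, [71.5, 149.6, 73.5, 80.3])]
bin_floor scene [(0.57, [273.0, 273.6, 109.1, 96.2])]
tab_a top []
tab_a scene [(0.62, [235.4, 207.5, 93.6, 76.2])]
plain_jar top [(0.6, [352.3, 185.8, 78.5, 72.3])]
plain_jar scene [(0.96, [204.9, 90.7, 48.3, 61.8])]
```

View pics/crops.png

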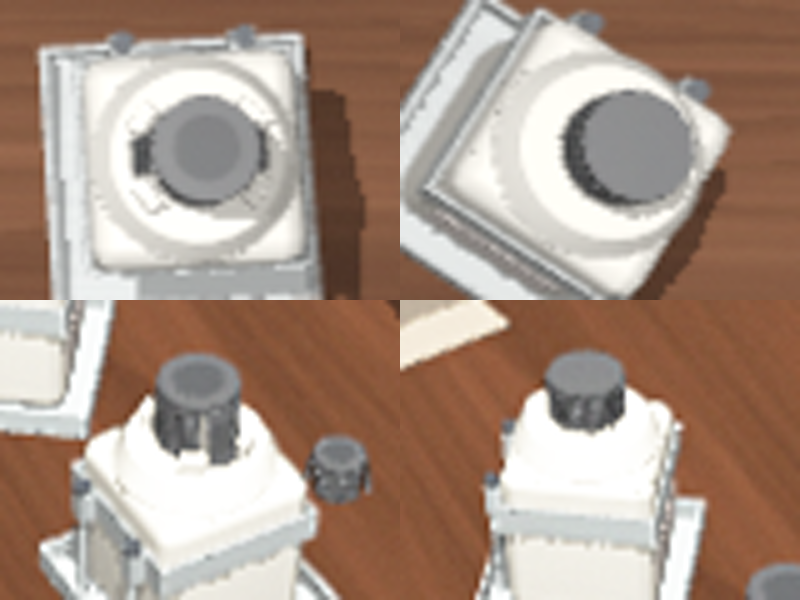

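The upper-left and lower-left crops confirm it. The jar at top (297,222) / scene (267,137) has side tabs between catch blocks. The other jar, at top (411,218), has a plain knurled cap, and the loose cap at top (311,279) is the small size. Next I'll measure.

```bash
cat > h.py <<'E'
from workcell import *
import cv2,numpy as np
from scipy.spatial.transform import Rotation as R
def cm(c):
    m=camera_model(c); q=m["rotation"]
    return m,R.from_quat(np.r_[q[1:],q[0]]).as_matrix(),m["xyz"]
def proj(c,P):
    m,r,t=cm(c); p=(np.atleast_2d(P)-t)@r
    return np.c_[m["fx"]*p[:,0]/p[:,2]+m["cx"],m["fy"]*p[:,1]/p[:,2]+m["cy"]]
def ray(c,uv):
    m,r,t=cm(c); return t,r@np.array([(uv[0]-m["cx"])/m["fx"],(uv[1]-m["cy"])/m["fy"],1.])
def onz(c,uv,z):
    t,d=ray(c,uv); return t+d*(z-t[2])/d[2]
def tri(u1,u2):
    a,d=ray("top",u1); b,e=ray("scene",u2)
    k=np.linalg.lstsq(np.c_[d,-e],b-a,rcond=None)[0]
    p,q=a+k[0]*d,b+k[1]*e
    return (p+q)/2,np.linalg.norm(p-q)
E
python3 - <<'E'
from h import *
print("captop",tri((296.8,221.2),(267.2,136.8)))
print("plain",tri(((585-400)/5+365-.4,138/5+188-.4),(190+(584-400)/5-.4,80+70/5-.4)))
T=read_camera("top");S=read_camera("scene")
def big(im,x,y,w,h,n): cv2.imwrite(n,cv2.resize(im[y:y+h,x:x+w,::-1],(800,600),interpolation=cv2.INTER_CUBIC))
big(T,260,190,80,60,"pics/t8.png"); big(T,60,135,120,90+10,"pics/tb.png"); big(S,260,265,130,98,"pics/sb.png")
for c,l in (("top","cap"),("scene","cap")):
    m=silhouettes(c,l)[0]; print(c,m["p"],m["extent"])
E
```

```text
captop (array([ 0.45973548, -0.09124772,  0.18184093]), np.float64(0.00016904469620482117))
plain (array([ 0.47967695, -0.32536015,  0.18740109]), np.float64(0.010622469424207491))
top 0.45 [300.1, 267.6, 17.7, 22.1]
scene 0.63 [254.9, 136.7, 25.0, 19.3]
```

View pics/t8.png

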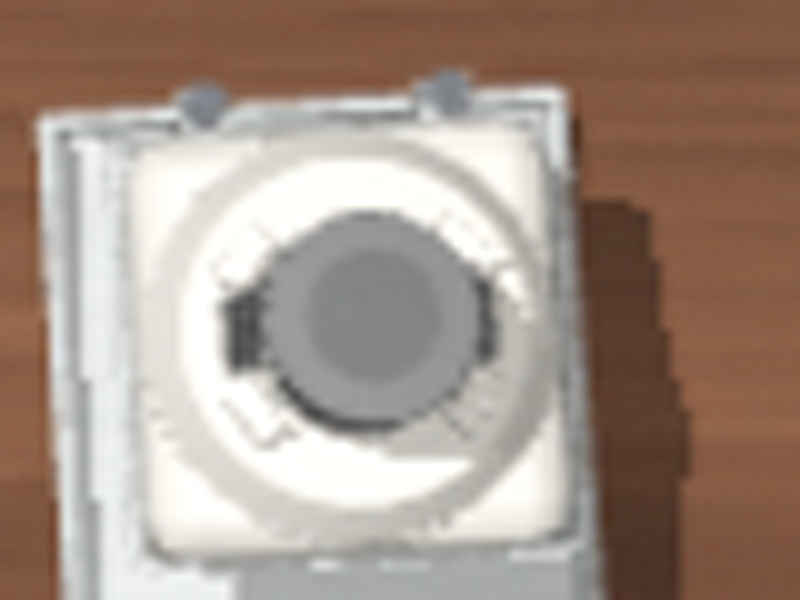

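View pics/tb.png

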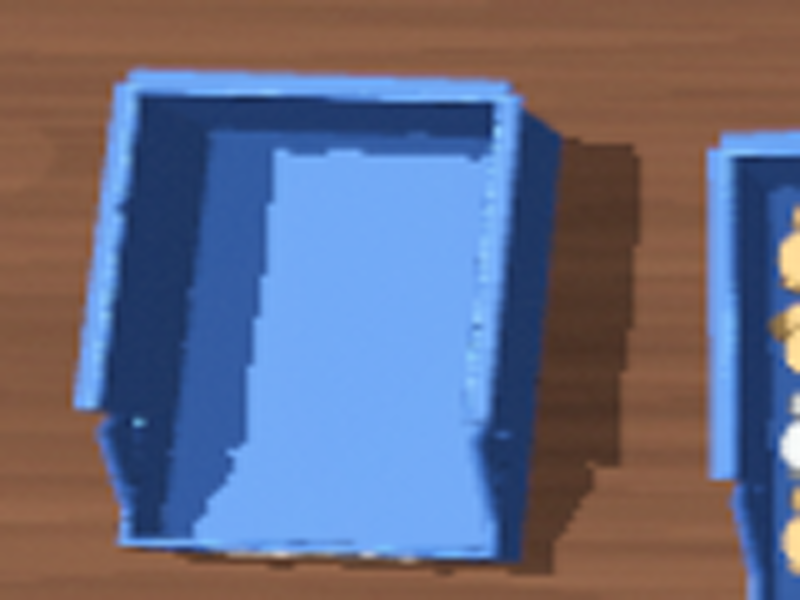

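View pics/sb.png

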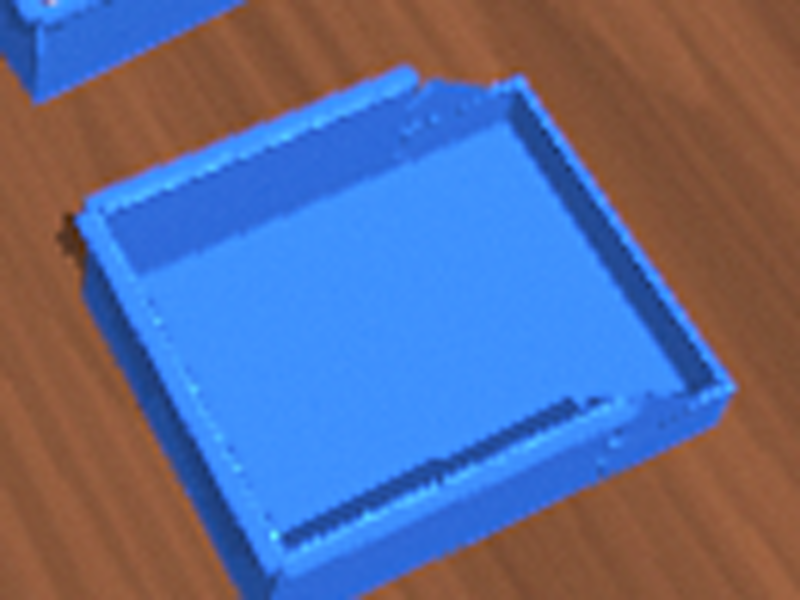

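```bash
python3 - <<'E'
from h import *
t8=lambda u,v:((u+.5)/10-.5+260,(v+.5)/10-.5+190)
tb=lambda u,v:((u+.5)/(800/120)-.5+60,(v+.5)/6-.5+135)
sb=lambda u,v:((u+.5)/(800/130)-.5+260,(v+.5)/(600/98)-.5+265)
ang=lambda a,b:np.degrees(np.arctan2(*(b-a)[1::-1]))
a,b,c=[onz("top",t8(*p),z) for p,z in (((40,118),.0),((565,90),.0),((70,600),0))]
print("plate edge dirs",ang(a,b),ang(a,c))
a,b=[onz("top",t8(*p),.15) for p in ((240,330),(485,320))]; print("tabs",ang(b,a),a,b)
a,b=[onz("top",t8(*p),.136) for p in ((145,552),(570,535))]; print("shoulder front edge",ang(b,a))
a,b=[onz("top",t8(*p),.136) for p in ((132,140),(555,130))]; print("shoulder back edge",ang(b,a))
a,b=[onz("top",t8(*p),.136) for p in ((132,160),(145,540))]; print("left",ang(b,a))
print("shoulder circ", onz("top",t8(357,330),.136))
B=[onz("top",tb(205,130),.005),onz("top",tb(165,540),.005),onz("scene",sb(145,272),.005),onz("scene",sb(505,122),.005),onz("scene",sb(690,390),.005)]
for p in B: print(p)
print("bin ang",ang(B[1],B[0]),ang(B[3],B[2]),"front",ang(B[3],B[4]))
print("center",(B[0]+B[3])/2,(B[2]+B[4])/2)
E
```

```text
plate edge dirs -86.29854659745772 -175.92036614403185
tabs 92.99779439576113 [ 0.45881702 -0.06375426  0.15      ] [ 0.46177865 -0.12030716  0.15      ]
shoulder front edge 92.96889616729459
shoulder back edge 91.9917433484022
left 2.273369174813714
shoulder circ [ 0.46016875 -0.09204661  0.136     ]
[0.64870452 0.46797548 0.005     ]
[0.45776636 0.46864794 0.005     ]
[0.62214286 0.32402628 0.005     ]
[0.45328712 0.32933919 0.005     ]
[0.45537663 0.46023403 0.005     ]
bin ang -0.20178588990828034 -1.8021712252025845 front 89.0854520202983
center [0.55099582 0.39865734 0.005     ] [0.53875974 0.39213016 0.005     ]
```

```bash
cat >> h.py <<'E'
def tool():
    s=get_state(); q=s["orientation"]; return s,R.from_quat(np.r_[q[1:],q[0]])
def plan(p,yaw):
    """delta turn (rotvec deg, tool) to tool-down with tool y along world yaw, then shift cm in that frame"""
    s,r=tool(); x=np.array([0,0,-1.]); y=np.array([np.cos(yaw),np.sin(yaw),0]); M=np.c_[x,y,np.cross(x,y)]
    print("t",round(s["clock"],2),"tcp",s["tcp_pos"].round(4),"gap",round(s["finger_gap"],4),"j",s["joint_pos"].round(2),"F",s["wrist_force"].round(1))
    print("turn deg",np.degrees((r.inv()*R.from_matrix(M)).as_rotvec()).round(2),"then shift cm",(M.T@(np.array(p)-s["tcp_pos"])*100).round(2))
E
python3 - <<'E'
from h import *
s,r=tool(); print(r.as_matrix().round(3))
for y in (93,-87): plan([.4599,-.0915,.215],np.radians(y))
E
```

```text
[[ 0.     0.262 -0.965]
 [-0.    -0.965 -0.262]
 [-1.     0.     0.   ]]
t 1.0 tcp [ 0.1505 -0.555   0.2313] gap 0.0854 j [-1.45  0.31  0.05  1.3  -0.    1.43] F [ 0.2 -0.5 -0.5]
turn deg [-1.6783e+02  1.0000e-02  0.0000e+00] then shift cm [ 1.63 44.67 33.32]
t 1.0 tcp [ 0.1505 -0.555   0.2313] gap 0.0854 j [-1.45  0.31  0.05  1.3  -0.    1.43] F [ 0.2 -0.5 -0.5]
turn deg [ 1.217e+01  0.000e+00 -1.000e-02] then shift cm [  1.63 -44.67 -33.32]
```

step_arm([
  [[6.1,0,0],[0,0,0],8.5],
  [[6.1,0,0],[0,0,0],8.5],
  [[0,0,0],[0,-2.8,-2.1],8.5],
  [[0,0,0],[0,-2.8,-2.1],8.5],
  [[0,0,0],[0,-2.8,-2.1],8.5],
  [[0,0,0],[0,-2.8,-2.1],8.5],
  [[0,0,0],[0,-2.8,-2.1],8.5],
  [[0,0,0],[0,-2.8,-2.1],8.5],
  [[0,0,0],[0,-2.8,-2.1],8.5],
  [[0,0,0],[0,-2.8,-2.1],8.5],
], force=40)

```text
clock: 2.0
tcp_pos: [0.3072, -0.3214, 0.2315]
orientation: [0.018, 0.707, 0.018, -0.707]
wrist_force: [0.4, -1.3, 0.4]
finger_gap: 0.0849
```

step_arm([
  [[0,0,0],[0,-2.8,-2.1],8.5],
  [[0,0,0],[0,-2.8,-2.1],8.5],
  [[0,0,0],[0,-2.8,-2.1],8.5],
  [[0,0,0],[0,-2.8,-2.1],8.5],
  [[0,0,0],[0,-2.8,-2.1],8.5],
  [[0,0,0],[0,-2.8,-2.1],8.5],
  [[0,0,0],[0,-2.8,-2.1],8.5],
  [[0,0,0],[0,-2.0,-1.4],8.5],
  [[0,0,0],[0,-0.6,-0.4],8.5],
  [[0,0,0],[0,0,0],8.5],
])

```text
clock: 3.0
tcp_pos: [0.4601, -0.0917, 0.2313]
orientation: [-0.019, -0.707, -0.019, 0.707]
wrist_force: [-0.5, -0.3, 0.5]
finger_gap: 0.0848
```

```bash
python3 - <<'E'
from h import *
plan([.4599,-.0915,.200],np.radians(-87))
T=read_camera("top");S=read_camera("scene")
for n,im,x,y in (("a",T,240,160),("b",S,200,70)):
    cv2.imwrite(f"pics/ap_{n}.png",cv2.resize(im[y:y+120,x:x+160,::-1],(800,600),interpolation=cv2.INTER_CUBIC))
E
```

```text
t 3.0 tcp [ 0.4601 -0.0917  0.2313] gap 0.0848 j [-0.37  0.11 -0.21  1.25 -0.    2.72] F [-0.5 -0.3  0.5]
turn deg [ 0.09  0.01 -0.02] then shift cm [ 3.13 -0.02  0.02]
```

View pics/ap_a.png

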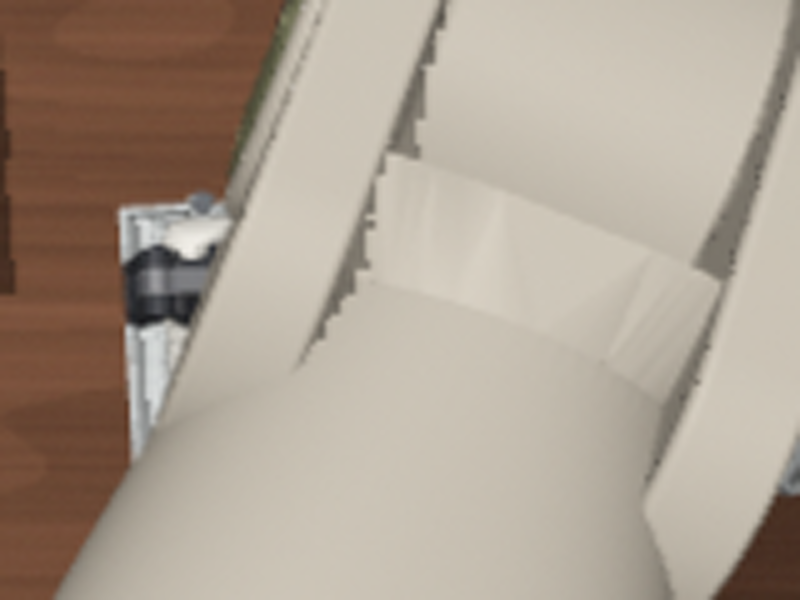

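View pics/ap_b.png

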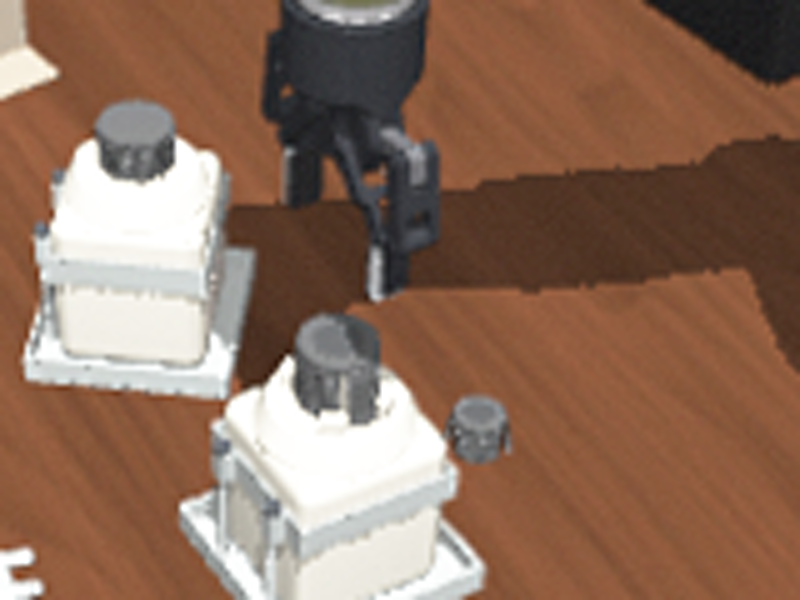

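```bash
python3 - <<'E'
from h import *
c=np.array([.4601,-.0917]); u=np.array([np.cos(np.radians(93)),np.sin(np.radians(93))])
for z in (.2313,.238,.2443):
  print(z,[proj("scene",[*(c+k*u),z]).round(1).tolist() for k in (.0425,.05,-.0425,-.05,0)])
E
```

```text
0.2313 [[[275.4, 131.6]], [[276.8, 133.1]], [[260.1, 114.8]], [[258.8, 113.4]], [[267.6, 123.0]]]
0.238 [[[275.5, 129.7]], [[277.0, 131.2]], [[260.1, 112.9]], [[258.8, 111.5]], [[267.7, 121.1]]]
0.2443 [[[275.6, 127.8]], [[277.1, 129.4]], [[260.2, 111.1]], [[258.9, 109.7]], [[267.7, 119.3]]]
```

The scene view shows the gripper centred over the tabbed cap, with open fingertips at scene (276,129) and (260,110). That puts them 13 mm behind the TCP, as the text says. Descending.

step_arm([
  [[0.1,0,0],[1.2,0,0],8.5],
  [[0,0,0],[1.2,0,0],8.5],
  [[0,0,0],[1.2,0,0],8.5],
  [[0,0,0],[1.2,0,0],8.5],
  [[0,0,0],[1.2,0,0],8.5],
  [[0,0,0],[1.0,0,0],8.5],
  [[0,0,0],[0.7,0,0],8.5],
  [[0,0,0],[0.4,0,0],8.5],
  [[0,0,0],[0,0,0],8.5],
  [[0,0,0],[0,0,0],8.5],
])

```text
clock: 4.1
tcp_pos: [0.4602, -0.0924, 0.1506]
orientation: [0.018, 0.707, 0.018, -0.707]
wrist_force: [1.0, 0.4, 0.1]
finger_gap: 0.0848
```

```bash
python3 - <<'E'
from h import *
plan([.4599,-.0915,.150],np.radians(-87))
S=read_camera("scene")
cv2.imwrite("pics/down.png",cv2.resize(S[100:190,220:340,::-1],(800,600),interpolation=cv2.INTER_CUBIC))
E
```

```text
t 4.1 tcp [ 0.4602 -0.0924  0.1506] gap 0.0848 j [-0.37  0.15 -0.37  1.05 -0.    2.72] F [1.  0.4 0.1]
turn deg [-0.12 -0.03 -0.02] then shift cm [ 0.06 -0.09  0.02]
```

View pics/down.png

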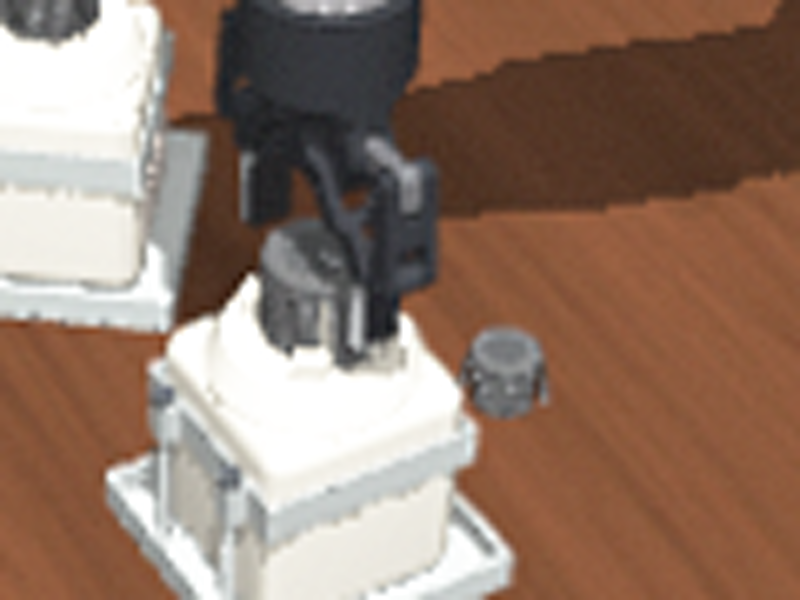

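The fingers straddle the cap with the +y finger outside its tab, at crop (385,330). Squeezing now.

step_arm([
  [[0,0,0],[0,-0.1,0],7.0],
  [[0,0,0],[0,0,0],6.0],
  [[0,0,0],[0,0,0],5.2],
  [[0,0,0],[0,0,0],4.5],
  [[0,0,0],[0,0,0],4.5],
  [[0,0,0],[0,0,0],4.5],
  [[0,0,0],[0,0,0],4.5],
  [[0,0,0],[0,0,0],4.5],
  [[0,0,0],[0,0,0],4.5],
  [[0,0,0],[0,0,0],4.5],
], force=40)

```text
clock: 5.15
tcp_pos: [0.4602, -0.0914, 0.1516]
orientation: [0.018, 0.707, 0.018, -0.706]
wrist_force: [-1.6, 1.1, 8.6]
finger_gap: 0.0485
```

```bash
python3 - <<'E'
from h import *
plan([.4599,-.0915,.150],np.radians(-87))
S=read_camera("scene")
cv2.imwrite("pics/sq.png",cv2.resize(S[100:190,220:340,::-1],(800,600),interpolation=cv2.INTER_CUBIC))
E
```

```text
t 5.15 tcp [ 0.4602 -0.0914  0.1516] gap 0.0485 j [-0.37  0.15 -0.36  1.05  0.    2.72] F [-1.6  1.1  8.6]
turn deg [-0.12 -0.09 -0.03] then shift cm [0.16 0.01 0.03]
```

View pics/sq.png

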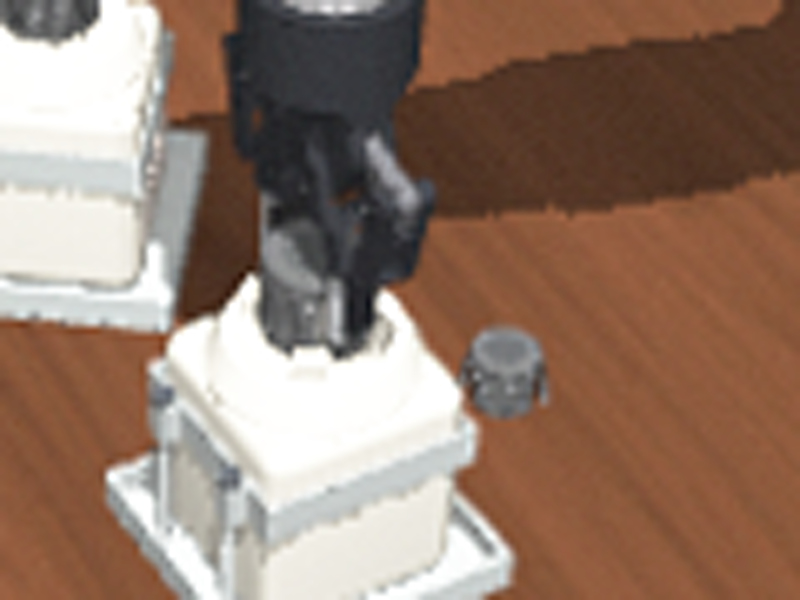

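The gap is 48.5 mm against 50 mm for fully squeezed, so both tabs are in. Turning anticlockwise (−x turn).

step_arm([
  [[-4,0,0],[0,0,0],4.5],
  [[-4,0,0],[0,0,0],4.5],
  [[-4,0,0],[0,0,0],4.5],
  [[-4,0,0],[0,0,0],4.5],
  [[-4,0,0],[0,0,0],4.5],
  [[-4,0,0],[0,0,0],4.5],
  [[-4,0,0],[0,0,0],4.5],
  [[-4,0,0],[0,0,0],4.5],
  [[-4,0,0],[0,0,0],4.5],
  [[-4,0,0],[0,0,0],4.5],
])

```text
clock: 6.2
tcp_pos: [0.461, -0.0913, 0.1516]
orientation: [0.26, 0.659, 0.259, -0.657]
wrist_force: [-0.3, 1.9, 6.6]
finger_gap: 0.0489
```

```bash
python3 - <<'E'
from h import *
plan([.4599,-.0915,.150],np.radians(-3)); print(get_state()["ft_torque"])
S=read_camera("scene")
cv2.imwrite("pics/t1.png",cv2.resize(S[100:190,220:340,::-1],(800,600),interpolation=cv2.INTER_CUBIC))
E
```

```text
t 6.2 tcp [ 0.461  -0.0913  0.1516] gap 0.0489 j [-0.37  0.15 -0.36  1.05  0.    2.02] F [-0.3  1.9  6.6]
turn deg [-43.96  -0.06  -0.17] then shift cm [ 0.16 -0.11  0.02]
[ 0.36780891  0.02462376 -0.01653549]
```

View pics/t1.png

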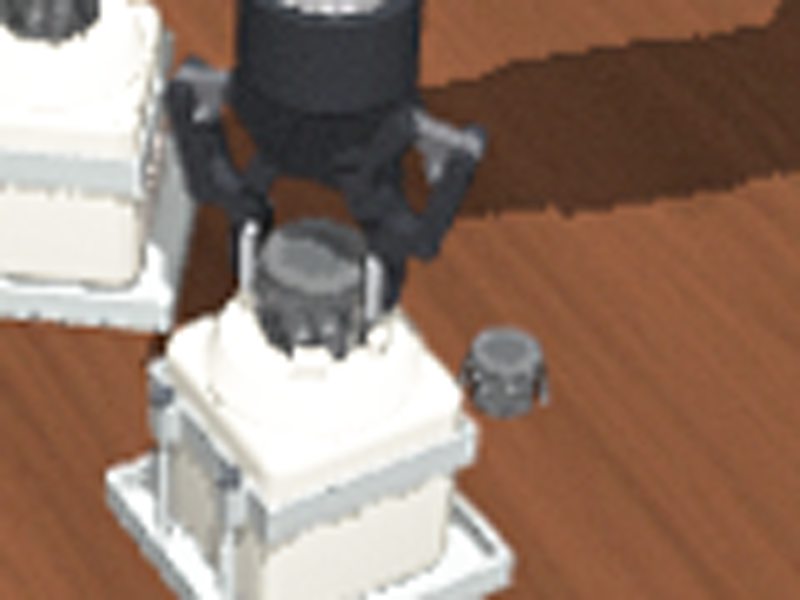

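The tab stays under the pad at crop (375,290), and the torque is low. Continuing the turn.

step_arm([
  [[-4.6,0,0],[0,0,0],4.5],
  [[-4.6,0,0],[0,0,0],4.5],
  [[-4.6,0,0],[0,0,0],4.5],
  [[-4.6,0,0],[0,0,0],4.5],
  [[-4.6,0,0],[0,0,0],4.5],
  [[-4.6,0,0],[0,0,0],4.5],
  [[-4.6,0,0],[0,0,0],4.5],
  [[-4.6,0,0],[0,0,0],4.5],
  [[-4.6,0,0],[0,0,0],4.5],
  [[-4.6,0,0],[0,0,0],4.5],
])

```text
clock: 7.25
tcp_pos: [0.4611, -0.0912, 0.1516]
orientation: [0.497, 0.505, 0.495, -0.503]
wrist_force: [-0.0, 2.1, 5.4]
finger_gap: 0.0486
```

```bash
python3 - <<'E'
from h import *
plan([.4599,-.0915,.150],np.radians(-3)); print(get_state()["ft_torque"])
S=read_camera("scene")
cv2.imwrite("pics/t2.png",cv2.resize(S[100:190,220:340,::-1],(800,600),interpolation=cv2.INTER_CUBIC))
E
```

```text
t 7.25 tcp [ 0.4611 -0.0912  0.1516] gap 0.0486 j [-0.37  0.15 -0.36  1.05  0.    1.22] F [-0.   2.1  5.4]
turn deg [ 2.08 -0.01 -0.18] then shift cm [ 0.16 -0.12  0.04]
[ 0.40721953 -0.01321787 -0.08846706]
```

View pics/t2.png

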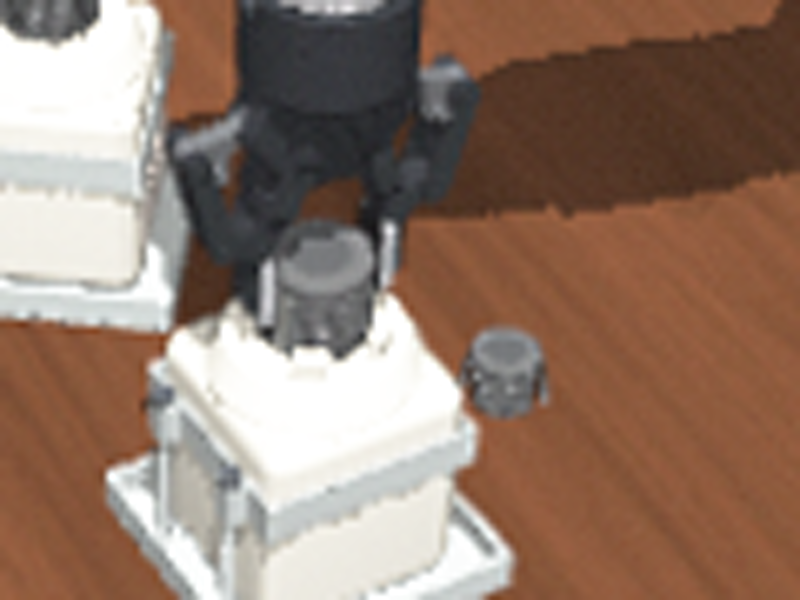

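The gripper has turned 86° in total with the tabs still under the pads. Lifting gently and watching the force.

step_arm([
  [[0,0,0],[-0.1,0,0],4.5],
  [[0,0,0],[-0.2,0,0],4.5],
  [[0,0,0],[-0.3,0,0],4.5],
  [[0,0,0],[-0.3,0,0],4.5],
  [[0,0,0],[-0.3,0,0],4.5],
  [[0,0,0],[-0.3,0,0],4.5],
  [[0,0,0],[-0.3,0,0],4.5],
  [[0,0,0],[0,0,0],4.5],
  [[0,0,0],[0,0,0],4.5],
  [[0,0,0],[0,0,0],4.5],
])

```text
clock: 8.3
tcp_pos: [0.4601, -0.0914, 0.1685]
orientation: [0.495, 0.505, 0.495, -0.505]
wrist_force: [2.4, -1.6, 0.8]
finger_gap: 0.0486
```

```bash
python3 - <<'E'
from h import *
plan([.4599,-.0915,.230],np.radians(-3)); print(get_state()["ft_torque"])
S=read_camera("scene")
cv2.imwrite("pics/l1.png",cv2.resize(S[100:190,220:340,::-1],(800,600),interpolation=cv2.INTER_CUBIC))
E
```

```text
t 8.3 tcp [ 0.4601 -0.0914  0.1685] gap 0.0486 j [-0.37  0.14 -0.33  1.1  -0.    1.22] F [ 2.4 -1.6  0.8]
turn deg [ 1.87  0.02 -0.04] then shift cm [-6.15 -0.02  0.01]
[-0.31495889 -0.4203949  -0.01618948]
```

View pics/l1.png

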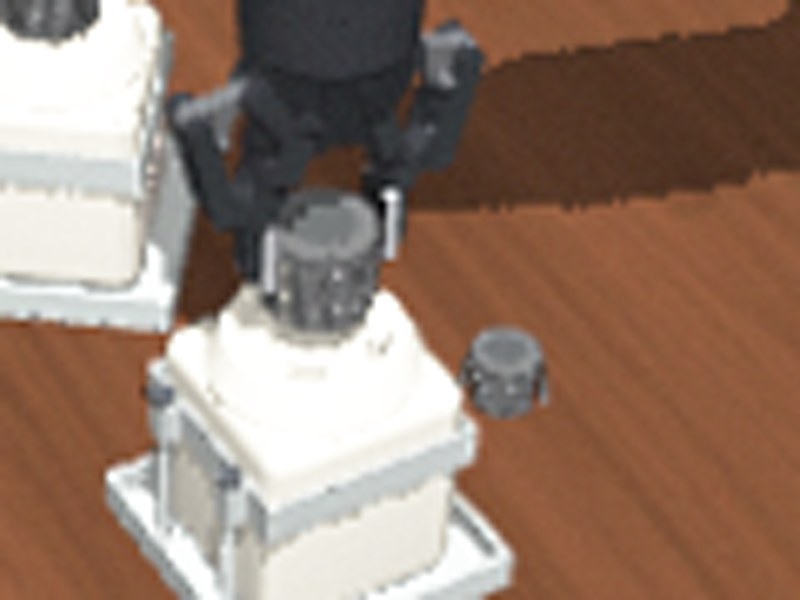

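The cap rises with the gripper: its top went from crop (323,255) to (325,220), about 17 mm, with no resisting force. Lifting clear.

step_arm([
  [[0,0,0],[-0.4,0,0],4.5],
  [[0,0,0],[-0.6,0,0],4.5],
  [[0,0,0],[-0.7,0,0],4.5],
  [[0,0,0],[-0.7,0,0],4.5],
  [[0,0,0],[-0.7,0,0],4.5],
  [[0,0,0],[-0.8,0,0],4.5],
  [[0,0,0],[-0.8,0,0],4.5],
  [[0,0,0],[-0.8,0,0],4.5],
  [[0,0,0],[-0.5,0,0],4.5],
  [[0,0,0],[0,0,0],4.5],
])

```text
clock: 9.35
tcp_pos: [0.4603, -0.0915, 0.2292]
orientation: [0.496, 0.505, 0.495, -0.505]
wrist_force: [0.1, 0.5, -1.5]
finger_gap: 0.0484
```

```bash
python3 - <<'E'
from h import *
plan([.551,.397,.23],np.radians(-2))
S=read_camera("scene")
cv2.imwrite("pics/l2.png",cv2.resize(S[80:185,220:360,::-1],(800,600),interpolation=cv2.INTER_CUBIC))
E
```

```text
t 9.35 tcp [ 0.4603 -0.0915  0.2292] gap 0.0484 j [-0.37  0.11 -0.22  1.24 -0.    1.22] F [ 0.1  0.5 -1.5]
turn deg [ 0.87  0.03 -0.08] then shift cm [ -0.08   7.35 -49.14]
```

View pics/l2.png

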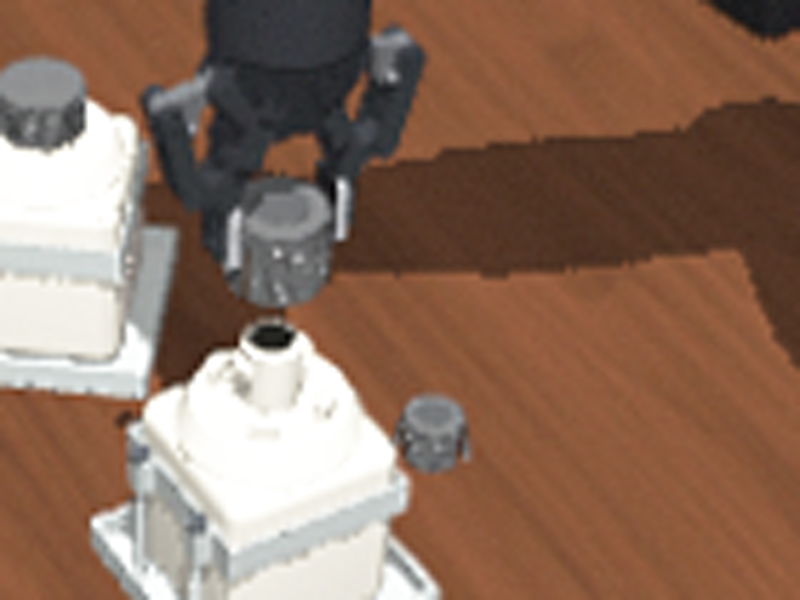

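The cap is off: it hangs upright at crop (285,240), with the bare neck at (270,345). Carrying it to the empty bin.

step_arm([
  [[0,0,0],[0,0.15,-1.0],4.5],
  [[0,0,0],[0,0.3,-2.0],4.5],
  [[0,0,0],[0,0.4,-2.7],4.5],
  [[0,0,0],[0,0.4,-2.7],4.5],
  [[0,0,0],[0,0.4,-2.7],4.5],
  [[0,0,0],[0,0.4,-2.7],4.5],
  [[0,0,0],[0,0.4,-2.7],4.5],
  [[0,0,0],[0,0.4,-2.7],4.5],
  [[0,0,0],[0,0.4,-2.7],4.5],
  [[0,0,0],[0,0.4,-2.7],4.5],
])

```text
clock: 10.4
tcp_pos: [0.5007, 0.1557, 0.2277]
orientation: [-0.495, -0.505, -0.495, 0.505]
wrist_force: [0.1, 0.3, -0.9]
finger_gap: 0.049
```

step_arm([
  [[0,0,0],[0,0.4,-2.7],4.5],
  [[0,0,0],[0,0.4,-2.7],4.5],
  [[0,0,0],[0,0.4,-2.7],4.5],
  [[0,0,0],[0,0.4,-2.7],4.5],
  [[0,0,0],[0,0.4,-2.7],4.5],
  [[0,0,0],[0,0.4,-2.7],4.5],
  [[0,0,0],[0,0.4,-2.7],4.5],
  [[0,0,0],[0,0.4,-2.7],4.5],
  [[0,0,0],[0,0.3,-1.8],4.5],
  [[0,0,0],[0,0.1,-1.0],4.5],
])

```text
clock: 11.4
tcp_pos: [0.5412, 0.3992, 0.227]
orientation: [-0.495, -0.504, -0.496, 0.505]
wrist_force: [0.5, 0.5, -1.7]
finger_gap: 0.049
```

```bash
python3 - <<'E'
from h import *
plan([.551,.397,.10],np.radians(-2))
S=read_camera("scene"); T=read_camera("top")
cv2.imwrite("pics/b1.png",cv2.resize(S[150:384,200:512,::-1],(800,600),interpolation=cv2.INTER_CUBIC))
cv2.imwrite("pics/b1t.png",cv2.resize(T[100:250,20:220,::-1],(800,600),interpolation=cv2.INTER_CUBIC))
E
```

```text
t 11.4 tcp [0.5412 0.3992 0.227 ] gap 0.049 j [0.52 0.52 0.34 1.4  0.   2.1 ] F [ 0.5  0.5 -1.7]
turn deg [0.97 0.04 0.09] then shift cm [12.7   0.99  0.18]
```

View pics/b1.png

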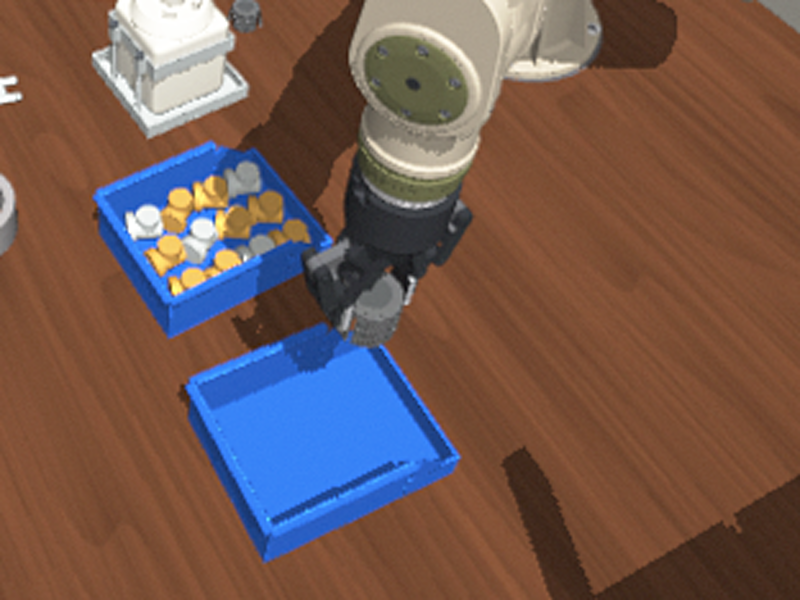

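View pics/b1t.png

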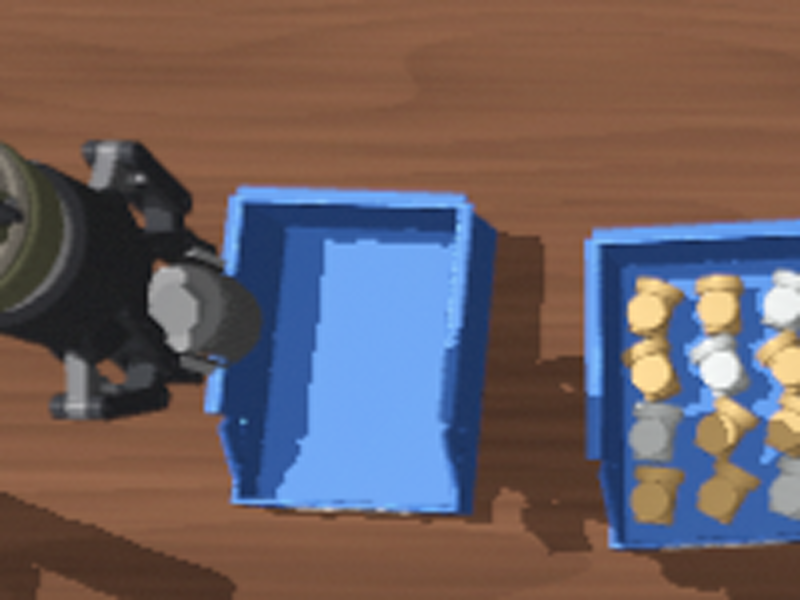

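The cap hangs upright at scene crop (375,310), top crop (205,315), held level. I'll check the bin centre by projecting it, and the cap's hang height as well.

```bash
python3 - <<'E'
from h import *
S=read_camera("scene").copy(); T=read_camera("top").copy()
def draw(im,c,P,col):
    p=proj(c,np.array(P)); cv2.polylines(im,[np.round(p*16).astype(int)],True,col,1,cv2.LINE_AA,4)
x0,y0,z0=get_state()["tcp_pos"]; th=np.linspace(0,6.283,60)
big=[]
for im,c in ((S,"scene"),(T,"top")):
    im=cv2.resize(im,None,fx=1,fy=1)
    for z,r in ((z0-.0135,.0245),(z0+.0285,.0245)): draw(im,c,[(x0+r*np.cos(t),y0+r*np.sin(t),z) for t in th],(255,0,0))
    a=np.radians(-2); e=np.array([np.cos(a),np.sin(a),0]);f=np.array([-e[1],e[0],0]); o=np.array([.551,.397,0])
    for z,l,w in ((.005,.096,.071),(.070,.1,.075)):
        draw(im,c,[o+[0,0,z]+i*l*e+j*w*f for i,j in ((1,1),(1,-1),(-1,-1),(-1,1))],(255,255,0))
    big.append(im)
cv2.imwrite("pics/ovS.png",cv2.resize(big[0][240:384,230:422,::-1],(800,600),interpolation=cv2.INTER_CUBIC))
cv2.imwrite("pics/ovT.png",cv2.resize(big[1][120:240,30:190,::-1],(800,600),interpolation=cv2.INTER_CUBIC))
E
```

```text
(no output)
```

View pics/ovS.png

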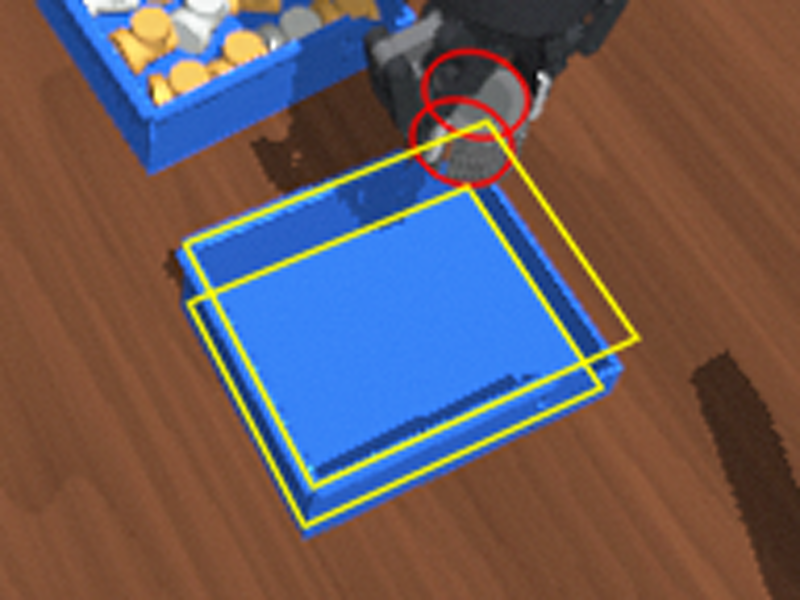

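View pics/ovT.png

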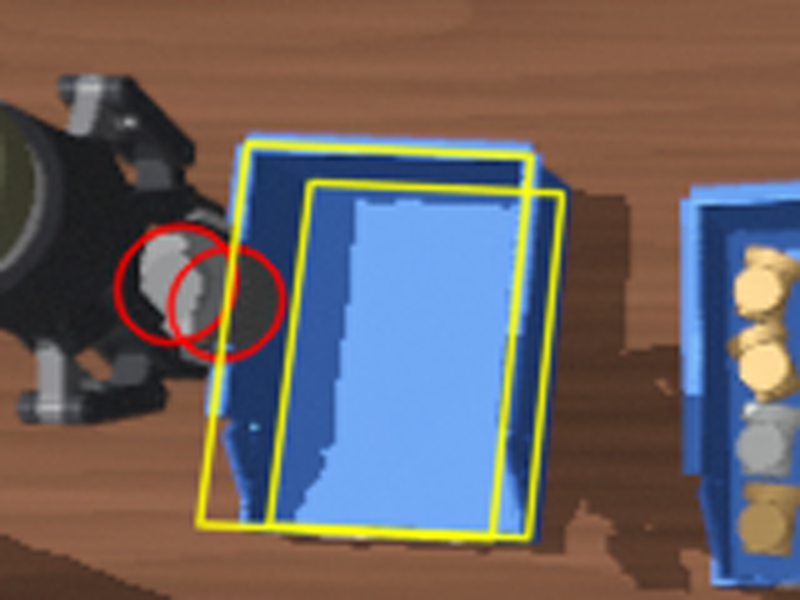

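The bin overlay matches in both views to about 3 mm, and the cap underside sits about 13.5 mm below the TCP, as computed. Descending.

step_arm([
  [[0,0,0],[0.6,0.5,0.1],4.5],
  [[0,0,0],[1.4,0.5,0.1],4.5],
  [[0,0,0],[2.0,0,0],4.5],
  [[0,0,0],[2.2,0,0],4.5],
  [[0,0,0],[2.2,0,0],4.5],
  [[0,0,0],[2.2,0,0],4.5],
  [[0,0,0],[2.2,0,0],4.5],
  [[0,0,0],[2.0,0,0],4.5],
  [[0,0,0],[1.4,0,0],4.5],
  [[0,0,0],[0.8,0,0],4.5],
])

```text
clock: 12.6
tcp_pos: [0.5513, 0.3937, 0.056]
orientation: [-0.495, -0.504, -0.495, 0.506]
wrist_force: [0.7, 0.3, -1.7]
finger_gap: 0.0486
```

step_arm([
  [[0,0,0],[0.5,0,0],4.5],
  [[0,0,0],[0.3,0,0],4.5],
  [[0,0,0],[0.2,0,0],4.5],
  [[0,0,0],[0.2,0,0],4.5],
  [[0,0,0],[0.2,0,0],4.5],
  [[0,0,0],[0,0,0],4.5],
  [[0,0,0],[0,0,0],4.5],
  [[0,0,0],[0,0,0],4.5],
  [[0,0,0],[0,0,0],4.5],
  [[0,0,0],[0,0,0],4.5],
])

```text
clock: 13.6
tcp_pos: [0.552, 0.3949, 0.0443]
orientation: [0.495, 0.505, 0.495, -0.505]
wrist_force: [-0.3, -0.3, -1.7]
finger_gap: 0.0487
```

```bash
python3 - <<'E'
from h import *
plan([.551,.397,.0186],np.radians(-2))
S=read_camera("scene")
cv2.imwrite("pics/c1.png",cv2.resize(S[240:384,230:422,::-1],(800,600),interpolation=cv2.INTER_CUBIC))
E
```

```text
t 13.6 tcp [0.552  0.3949 0.0443] gap 0.0487 j [ 0.5   0.61  0.05  1.01 -0.    2.09] F [-0.3 -0.3 -1.7]
turn deg [ 0.87  0.   -0.  ] then shift cm [ 2.57 -0.1  -0.2 ]
```

View pics/c1.png

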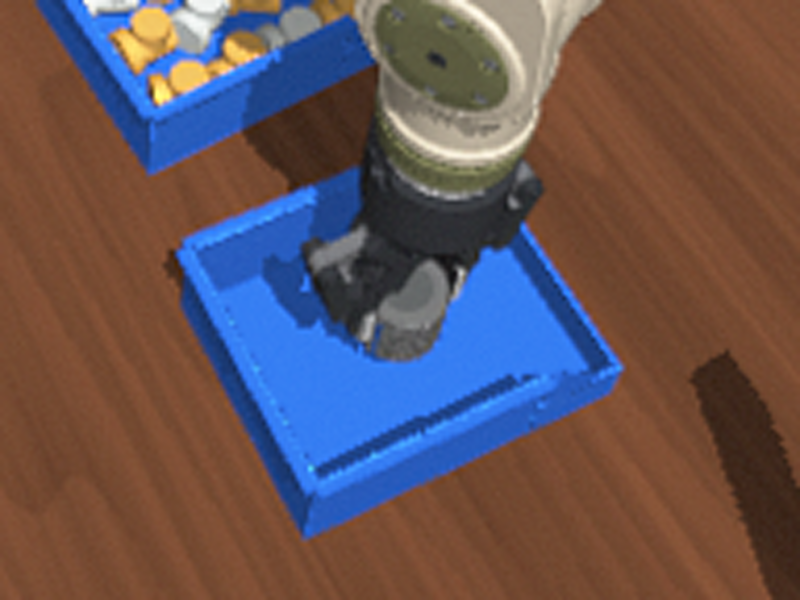

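The cap is inside the bin, clear of the walls, at crop (410,310). Continuing down to about 3 mm off contact, then on in small steps.

step_arm([
  [[0,0,0],[0.4,0,0],4.5],
  [[0,0,0],[0.5,0,0],4.5],
  [[0,0,0],[0.5,0,0],4.5],
  [[0,0,0],[0.4,0,0],4.5],
  [[0,0,0],[0.3,0,0],4.5],
  [[0,0,0],[0.15,0,0],4.5],
  [[0,0,0],[0,0,0],4.5],
  [[0,0,0],[0,0,0],4.5],
  [[0,0,0],[0,0,0],4.5],
  [[0,0,0],[0,0,0],4.5],
])

```text
clock: 14.65
tcp_pos: [0.5521, 0.395, 0.022]
orientation: [0.495, 0.505, 0.495, -0.505]
wrist_force: [-0.5, -0.1, -0.2]
finger_gap: 0.0486
```

step_arm([
  [[0,0,0],[0.05,0,0],4.5],
  [[0,0,0],[0.05,0,0],4.5],
  [[0,0,0],[0.05,0,0],4.5],
  [[0,0,0],[0.05,0,0],4.5],
  [[0,0,0],[0,0,0],4.5],
  [[0,0,0],[0,0,0],4.5],
  [[0,0,0],[0,0,0],4.5],
  [[0,0,0],[0,0,0],4.5],
  [[0,0,0],[0,0,0],4.5],
  [[0,0,0],[0,0,0],4.5],
])

```text
clock: 15.65
tcp_pos: [0.552, 0.3949, 0.0197]
orientation: [-0.495, -0.505, -0.495, 0.505]
wrist_force: [-0.2, 0.6, -0.6]
finger_gap: 0.0484
```

step_arm([
  [[0,0,0],[0.05,0,0],4.5],
  [[0,0,0],[0.05,0,0],4.5],
  [[0,0,0],[0,0,0],4.5],
  [[0,0,0],[0,0,0],4.5],
  [[0,0,0],[0,0,0],4.5],
  [[0,0,0],[0,0,0],4.5],
  [[0,0,0],[0,0,0],4.5],
  [[0,0,0],[0,0,0],4.5],
  [[0,0,0],[0,0,0],4.5],
  [[0,0,0],[0,0,0],4.5],
])

```text
clock: 16.65
tcp_pos: [0.552, 0.395, 0.0192]
orientation: [0.495, 0.505, 0.495, -0.505]
wrist_force: [-1.4, -0.7, 5.1]
finger_gap: 0.0486
```

step_arm([
  [[0,0,0],[0.05,0,0],4.5],
  [[0,0,0],[0.05,0,0],4.5],
  [[0,0,0],[0,0,0],4.5],
  [[0,0,0],[0,0,0],4.5],
  [[0,0,0],[0,0,0],4.5],
  [[0,0,0],[0,0,0],4.5],
  [[0,0,0],[0,0,0],4.5],
  [[0,0,0],[0,0,0],4.5],
  [[0,0,0],[0,0,0],4.5],
  [[0,0,0],[0,0,0],4.5],
])

```text
clock: 17.65
tcp_pos: [0.5521, 0.395, 0.0192]
orientation: [0.495, 0.505, 0.495, -0.505]
wrist_force: [-2.8, -2.5, 9.5]
finger_gap: 0.0487
```

Contact at TCP z 0.0192 with the upward force growing (5, then 9.5 N), so the cap stands on the floor. Opening gradually.

step_arm([
  [[0,0,0],[-0.05,0,0],5.0],
  [[0,0,0],[0,0,0],5.4],
  [[0,0,0],[0,0,0],5.8],
  [[0,0,0],[0,0,0],6.2],
  [[0,0,0],[0,0,0],6.6],
  [[0,0,0],[0,0,0],7.0],
  [[0,0,0],[0,0,0],7.5],
  [[0,0,0],[0,0,0],8.0],
  [[0,0,0],[0,0,0],8.5],
  [[0,0,0],[0,0,0],8.5],
])

```text
clock: 18.65
tcp_pos: [0.552, 0.3949, 0.0183]
orientation: [-0.495, -0.505, -0.495, 0.505]
wrist_force: [0.6, 0.4, 0.4]
finger_gap: 0.0854
```

```bash
python3 - <<'E'
from h import *
plan([.551,.397,.15],np.radians(-2))
S=read_camera("scene")
cv2.imwrite("pics/r1.png",cv2.resize(S[270:360,270:390,::-1],(800,600),interpolation=cv2.INTER_CUBIC))
E
```

```text
t 18.65 tcp [0.552  0.3949 0.0183] gap 0.0854 j [ 0.5   0.64  0.02  0.95 -0.    2.09] F [0.6 0.4 0.4]
turn deg [ 0.87  0.   -0.  ] then shift cm [-13.17  -0.1   -0.2 ]
```

View pics/r1.png

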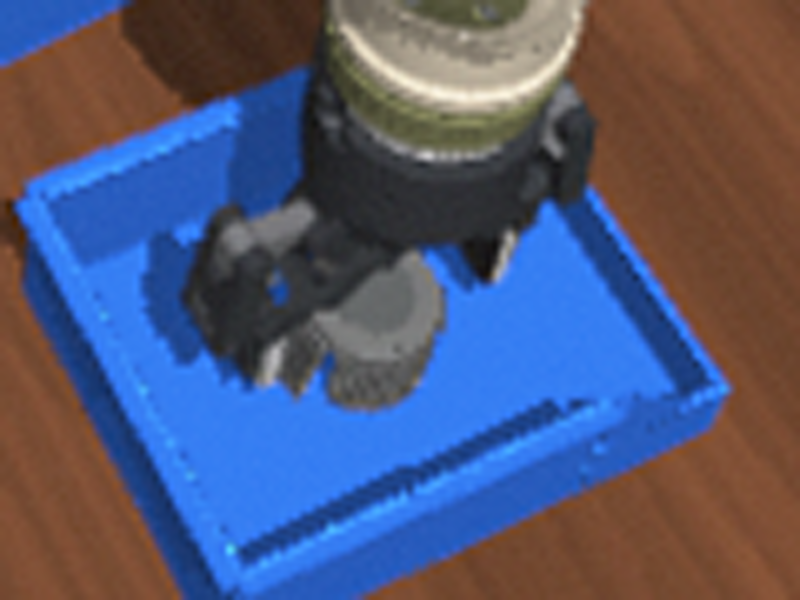

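The cap stands upright at crop (385,330) with its tab sprung out at (305,350). The fingers are clear of it, so I'll retreat straight up.

step_arm([
  [[0,0,0],[-0.4,0,0],8.5],
  [[0,0,0],[-0.8,0,0],8.5],
  [[0,0,0],[-1.2,0,0],8.5],
  [[0,0,0],[-1.6,0,0],8.5],
  [[0,0,0],[-2,0,0],8.5],
  [[0,0,0],[-2,0,0],8.5],
  [[0,0,0],[-2,0,0],8.5],
  [[0,0,0],[-2,0,0],8.5],
  [[0,0,0],[-2,0,0],8.5],
  [[0,0,0],[-2,0,0],8.5],
])

```text
clock: 19.7
tcp_pos: [0.5521, 0.395, 0.1807]
orientation: [0.495, 0.505, 0.495, -0.504]
wrist_force: [0.0, 0.9, -0.3]
finger_gap: 0.0851
```

step_arm([
  [[0,0,0],[0,-2,0],8.5],
  [[0,0,0],[0,-2,0],8.5],
  [[0,0,0],[0,-2,0],8.5],
  [[0,0,0],[0,-2,0],8.5],
  [[0,0,0],[0,-2,0],8.5],
  [[0,0,0],[0,-1,0],8.5],
  [[0,0,0],[0,0,0],8.5],
  [[0,0,0],[0,0,0],8.5],
  [[0,0,0],[0,0,0],8.5],
  [[0,0,0],[0,0,0],8.5],
])

```text
clock: 20.7
tcp_pos: [0.4428, 0.397, 0.1781]
orientation: [0.495, 0.505, 0.495, -0.505]
wrist_force: [-0.1, -0.4, 0.1]
finger_gap: 0.085
```

```bash
python3 - <<'E'
from h import *
plan([.551,.397,.15],np.radians(-2))
S=read_camera("scene");T=read_camera("top")
cv2.imwrite("pics/f.png",cv2.resize(S[:,:,::-1],(800,600),interpolation=cv2.INTER_CUBIC))
cv2.imwrite("pics/ft.png",cv2.resize(T[:,:,::-1],(800,600),interpolation=cv2.INTER_CUBIC))
E
```

```text
t 20.7 tcp [0.4428 0.397  0.1781] gap 0.085 j [ 0.6   0.37 -0.    1.2  -0.    2.19] F [-0.1 -0.4  0.1]
turn deg [ 0.83  0.01 -0.01] then shift cm [ 2.81 10.81 -0.38]
```

View pics/f.png

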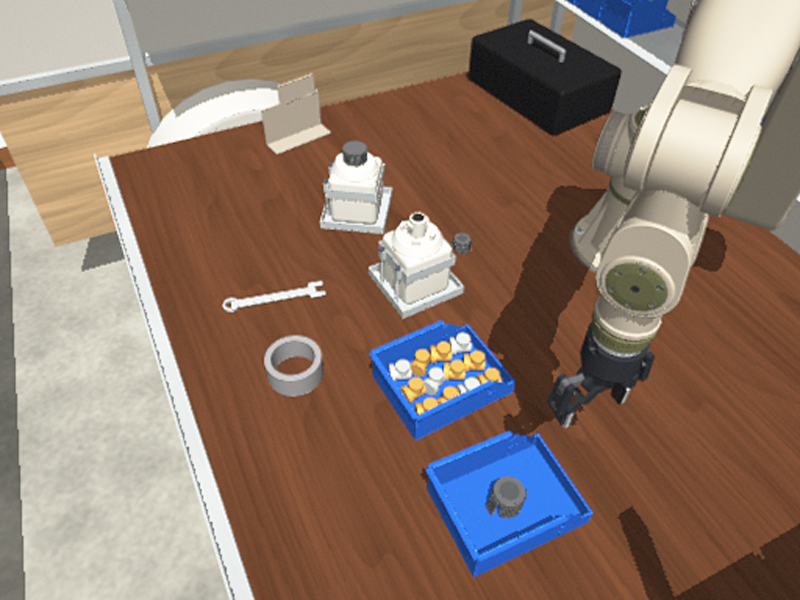

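View pics/ft.png

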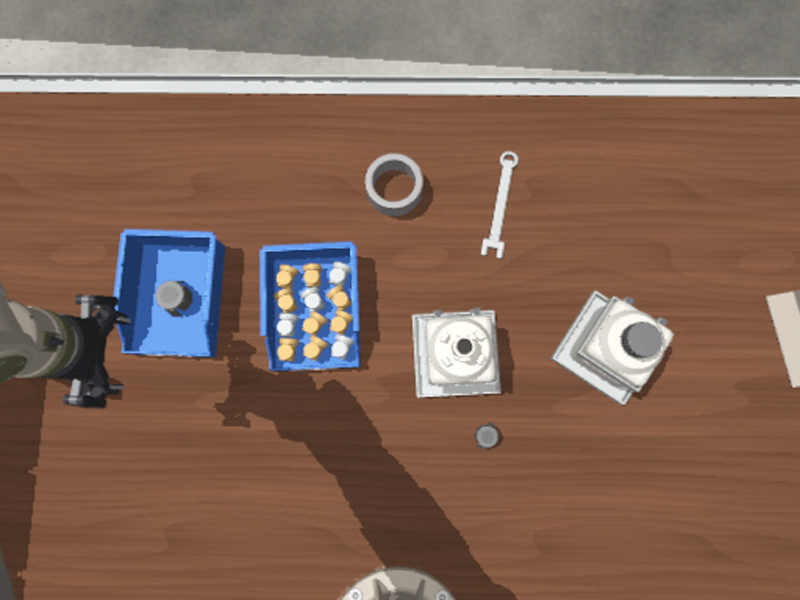

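The cap stands upright in the empty bin at scene (509,493), top (173,295). The neck is bare at top (464,346). The wrench, tape roll and small cap haven't moved, and the arm touches nothing.

```bash
python3 - <<'E'
from workcell import *
print(hand_in())
E
```

```text
the job is handed in; nothing more can be done
None
```

The cap is off the jar, standing upright on the floor of the empty blue bin and let go of. The job was handed in at about 21 s of the 54 s allowed.

**What I did:** I squeezed both tabs with a 40 N grip and the gap closed to 48.5 mm. I turned the cap about 86° anticlockwise with the tabs held in, and it lifted off with almost no resistance. I lowered it into the bin until the upward force rose (5, then 9.5 N), opened the fingers slowly and backed away.

**Last checks:** Both cameras show the cap upright in the bin, the neck bare, and the wrench, tape roll and small cap where they started. The wrist force was near zero, so the arm was touching nothing.

**What disagreed:**
- **Cap height:** I measured the cap top at 182 mm; the text gives 180 mm.
- **Plain jar's cap:** my two-view fit of its cap was poor (about 10 mm ray gap), and I didn't use it.
- **Bin corner:** one bin corner read from the scene view was hidden behind the rim, so I left it out. The bin outline then matched both views to about 3 mm.
- **Network labels:** the networks gave some wrong ones, such as the tape roll as "cap_mid" and the full bin as "tab_a". I chose the jar from the enlarged crops instead.

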